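# Wipe both faces of the stirring paddle and slot it away

## Task

Take the wooden stirring paddle from its drip cradle and draw the dotted face of its blade along the sprung rubber wiper lip from shoulder to tip, then turn the paddle round and draw the plain face along it in the same way. Then slide the blade on its edge down into the slot of the dark slotted block, fully home, and let go, leaving the cups, canister, scoop, soap and sponge where they are.

Things in the scene. Friction and masses are not known exactly. Their poses are not given: they have to be found in the camera images.
- paddle: Pale wooden paddle, 90 g. Blade 120 x 64 x 10 mm thick, round tip, square shoulder; handle 102 long, 22 wide, 14 thick. Origin: blade centre. x to the tip (at +60, shoulder -60, handle end -162 mm), y normal to the dotted face (36 mm mint dot), z along the width. At first on edge in the cradle, tip pointing between +x and -y, dot facing away from the robot, origin 52 mm up.
- paddle_grip (a point): Point on the paddle's handle 25 mm behind the blade's shoulder (paddle x=-85 mm, y=z=0): a good place to grip from above across the 14 mm thickness. Same axes as the paddle.
- cradle: Mint-green drip cradle fixed to the table, left or right of the bracket: base 110 x 90 x 8 mm, two uprights 16 thick, 50 wide, 50 mm high at x=+-30 mm, each with a notch 13 mm wide (floor 20 mm above the table) that holds the blade. Origin: centre of its underside; x along the paddle it holds.
- bracket: Bent steel bracket fixed to the table, carrying the wiper: base 90 x 120 x 8 mm, upright plate 100 wide, 135 mm high, with a housing 18 mm wide on its -x side. Origin: table level under the plate. -x, the way the lip sticks out, points aslant to the robot's near right (yaw about 50 degrees); y along the plate.
- wiper_edge (a point): Middle of the front edge of the black rubber lip: upright, 8 mm thick, 70 mm tall (60 to 130 mm above the table), sticking out along the bracket's -x. Unpressed at (-55, 0, 95) mm in the bracket's frame, same axes; moves with the lip.
- wiper (a joint): How far the sprung lip is pressed in towards the plate (along bracket +x), m: 0 free, stop at 0.014; about 0.5 N per mm.
- holder: Dark grey slotted block fixed to the table on the other side of the bracket from the cradle: 100 long (x), 65 wide, 56 mm high. A slot 15 mm wide, 36 mm deep, open at the top and both ends, runs along x at y=0; its floor is 20 mm above the table. Origin: centre of its underside.
- cup1: Yellow acrylic cup, 72 mm across, 90 mm high; bystander, in front of the robot. Origin: centre of its underside.
- cup2: Yellow acrylic cup like the first; bystander at the back.
- cup3: Yellow acrylic cup like the first; bystander at the back.
- canister: Lidded steel canister, 130 mm across, 175 mm high; bystander at the left. Origin: centre of its underside.
- scoop: Grey hinged clamshell ice scoop, about 210 x 74 x 70 mm; bystander at the right. Origin: under its hinge.
- soap: Amber soap bottle, 60 mm across, 170 mm high; bystander at the back left. Origin: centre of its underside.
- sponge: Yellow block sponge 110 x 70 x 35 mm; bystander at the right. Origin: centre of its underside.

How it is judged:
On the way, in this order (a step that is already met when the one before it is completed fails the run):
1. the dotted face of the paddle's blade presses the rubber lip in by more than 2 mm, near the blade's shoulder (the lip's edge 2 to 35 mm from the shoulder, measured along the blade) (contact force between paddle and bracket above 0.5 N and value of joint wiper above 0.002 m and x of wiper_edge in the frame of paddle between -0.058 and -0.025 m and y of wiper_edge in the frame of paddle between 0.002 and 0.012 m and z of wiper_edge in the frame of paddle between -0.03 and 0.03 m), for 0.1 s.
2. the dotted face of the paddle's blade presses the rubber lip in by more than 2 mm, at mid blade (within 15 mm of the blade's centre) (contact force between paddle and bracket above 0.5 N and value of joint wiper above 0.002 m and x of wiper_edge in the frame of paddle between -0.015 and 0.015 m and y of wiper_edge in the frame of paddle between 0.002 and 0.012 m and z of wiper_edge in the frame of paddle between -0.03 and 0.03 m), for 0.1 s.
3. the dotted face of the paddle's blade presses the rubber lip in by more than 2 mm, near the blade's round tip (the lip's edge 2 to 35 mm from the tip) (contact force between paddle and bracket above 0.5 N and value of joint wiper above 0.002 m and x of wiper_edge in the frame of paddle between 0.025 and 0.058 m and y of wiper_edge in the frame of paddle between 0.002 and 0.012 m and z of wiper_edge in the frame of paddle between -0.03 and 0.03 m), for 0.1 s.
4. the plain face of the paddle's blade presses the rubber lip in by more than 2 mm, near the blade's shoulder (the lip's edge 2 to 35 mm from the shoulder, measured along the blade) (contact force between paddle and bracket above 0.5 N and value of joint wiper above 0.002 m and x of wiper_edge in the frame of paddle between -0.058 and -0.025 m and y of wiper_edge in the frame of paddle between -0.012 and -0.002 m and z of wiper_edge in the frame of paddle between -0.03 and 0.03 m), for 0.1 s.
5. the plain face of the paddle's blade presses the rubber lip in by more than 2 mm, at mid blade (within 15 mm of the blade's centre) (contact force between paddle and bracket above 0.5 N and value of joint wiper above 0.002 m and x of wiper_edge in the frame of paddle between -0.015 and 0.015 m and y of wiper_edge in the frame of paddle between -0.012 and -0.002 m and z of wiper_edge in the frame of paddle between -0.03 and 0.03 m), for 0.1 s.
6. the plain face of the paddle's blade presses the rubber lip in by more than 2 mm, near the blade's round tip (the lip's edge 2 to 35 mm from the tip) (contact force between paddle and bracket above 0.5 N and value of joint wiper above 0.002 m and x of wiper_edge in the frame of paddle between 0.025 and 0.058 m and y of wiper_edge in the frame of paddle between -0.012 and -0.002 m and z of wiper_edge in the frame of paddle between -0.03 and 0.03 m), for 0.1 s.
At the end, for the whole second after the job is handed in: The paddle stands at rest on edge in the dark block's slot, either way round: blade centre within 20 mm of the block's middle along the slot and 6 mm across, fully down (blade centre 46 to 58 mm above the table), within 0.12 rad of the slot's line, leaning under 0.2 rad (x of paddle in the frame of holder between -0.02 and 0.02 m and y of paddle in the frame of holder between -0.006 and 0.006 m and z of paddle in the frame of holder between 0.046 and 0.058 m and angle between the x axis of paddle and the x axis of holder, either way round below 0.12 rad and angle between the z axis of paddle and the z axis of holder, either way round below 0.2 rad and linear speed of paddle below 0.02 m/s and angular speed of paddle below 0.2 rad/s); the robot touches nothing.
It fails at once if a cup, the canister, the scoop, the soap or the sponge is moved by more than 30 mm (distance of any of cup1, cup2, cup3, canister, scoop, soap, sponge from where it was at the start of the episode above 0.03 m).
It fails at once if the paddle is pressed on the wiper or its bracket with more than 25 N (contact force between paddle and bracket above 25 N).
It fails at once if the paddle is dropped or laid on the table (blade centre less than 35 mm above it) (height (world z) of paddle below 0.035 m).
It also fails if it takes over 70 s, if anything falls off the work surface, if the arm or the gripper's body presses on something with over 40 N, if the wrist force passes 120 N, or if a joint passes its speed limit or range.

## Robot

A 6-joint arm with a two-finger parallel gripper is mounted at the origin on the work surface. World frame = base frame: x ahead of the robot, y to its left, z up, the work surface at z = 0. Lengths are in m, angles in rad, forces in N, time in s.
With the tool pointing down it reaches from about 0.3 to 0.95 m from the base axis. Payload 3.1 kg.
Tool frame: the origin (TCP) lies on the mounting face of the last link; the fingertips stand 173 mm ahead of it and the grasp point (between the pads) lies 155 mm ahead of it (tip_reach is the z of the fingertips in the tool frame, in m); z points along the fingers, y is the line along which they close (so a half turn about z gives the same grasp; the last joint's range is limited). The gripper opens to 85 mm and grips with 20 to 120 N. Pads are 22 mm wide; open, the fingers measure 114 mm over their backs; the gripper's body (76 mm by 85 mm) begins 54 mm behind the grasp point. The pads swing forward as they close: fully open they stand 13 mm farther back than shut.
Start: joints at [-1.298, 0.308, 1.634, -0, 1.2, -0.07], TCP at [0.21, -0.589, 0.405] pointing down, gripper open.
Joint ranges: [-3.06, 3.06], [-0.79, 1.96], [0.05, 2.63], [-1.19, 4.34], [0.05, 2.64], [-2.94, 2.94]. Speed limits (rad/s): [2.79, 2.79, 3.14, 3.14, 3.14, 3.14].

## Interface

Orientations are given as a unit quaternion [x, y, z, w].
In Python, from workcell import read_state, read_camera, hand_in, tip_reach gives the robot as it stands.
- The arm moves only by the shell command python3 -m creep 'ROWS' [FORCE]. ROWS is JSON, a list of rows, each a list of 7 numbers: the closure, from -1 (fully open) to 1 (shut), then the shift along the tool's x, y, z in cm, then the turn, a rotation vector about the tool's x, y, z in rad. A call has 1 to 20 rows; each row shifts and turns the commanded pose from where the row before left it, along the tool's axes as they then stand; what a row does not reach is not made up. A row lasts 1/12 s, in which the tool goes at most 41.7 mm and 7.16 degrees, less where a joint would pass 70% of its speed; a pose out of reach is approached as far as the arm can. A call with a gripper value outside its range is refused whole. The fingers move at their own pace and stop on an object; FORCE is the grip in N (left out, the last holds). Time passes only in rows, so rows that do not move let the fingers close. It gives the time, the measured TCP pose, the force, the opening and the grip force at its end, in the units of the state.
- read_state(): the state, without advancing time (a new reading comes with each control period).
- read_camera(name): name is "scene" or "top" or "wrist"; returns a dict with "pixels" (480x640x3 uint8, red, green, blue), "camera_matrix" (3x3 intrinsics, pixels), "R" (3x3) and "t" (3): a world point X has camera coordinates R X + t. Camera axes: x right, y down, z forward; pixel columns grow to the right and rows downward; lengths in m; the calibration is good to about 2 mm. A picture is of the moment at which its call begins. There is no depth.
- hand_in(): hands the job in; it is judged then, once.
The state is a dict: "t": time; "joint_pos": joint angles; "qvel": joint speeds; "tau": joint torques, N m; "tcp_pos": TCP position; "ee_rot": TCP orientation; "force": force on the tool from outside, world axes, zero at the start; "wrist_torque": the same for the moment, N m; "finger_gap": finger opening in m; "finger_force": force on a finger pad.
Only numpy, scipy, OpenCV 4.12 (cv2) and the standard library are available. Lean on these libraries where they do the work, as an engineer would, in place of code of your own. Each camera call takes 0.05 s, during which the arm holds its last target. There are 200 camera calls.

## Working session

There is one attempt and no reset: what is moved stays moved. The work goes in short steps, Python scripts to look and compute and a shell command to move; the robot and the scene stay as the last step left them, time stands still between calls to the robot, and variables do not carry over. Pictures are saved under pics/ and viewed, at most 10 in all, crops included, and the job is handed in when it is done.

```bash
ls; mkdir -p pics
python3 - <<'E'
from workcell import *
import cv2,json
s=read_state();print({k:s[k] for k in('t','tcp_pos','ee_rot','finger_gap')}, tip_reach)
for n in('top','scene'):
    c=read_camera(n);cv2.imwrite(f'pics/{n}0.png',c['pixels'][:,:,::-1]);print(n,c['camera_matrix'],c['R'],c['t'])
E
```

```text
pics
{'t': 0.0, 'tcp_pos': array([ 0.20991669, -0.58823182,  0.40343127]), 'ee_rot': array([ 9.85347579e-01,  1.70554234e-01, -1.12808215e-04, -1.17836275e-03]), 'finger_gap': 0.08528715979463396} 0.1734
top [[606.61947024   0.         314.5795383 ]
 [  0.         606.61947024 230.43921451]
 [  0.           0.           1.        ]] [[-0.01946639 -0.99976189 -0.00986063]
 [-0.98844396  0.02072708 -0.15016301]
 [ 0.15033164  0.00682355 -0.98861208]] [-0.03228972  0.59103616  1.53031406]
scene [[462.76111166   0.         324.34059398]
 [  0.         462.76111166 241.03820558]
 [  0.           0.           1.        ]] [[-0.35376014  0.93533515 -0.0013834 ]
 [ 0.69448064  0.26167343 -0.67024149]
 [-0.62653843 -0.23806547 -0.74214179]] [ 0.25384714 -0.31324926  1.3414617 ]
```

View pics/top0.png

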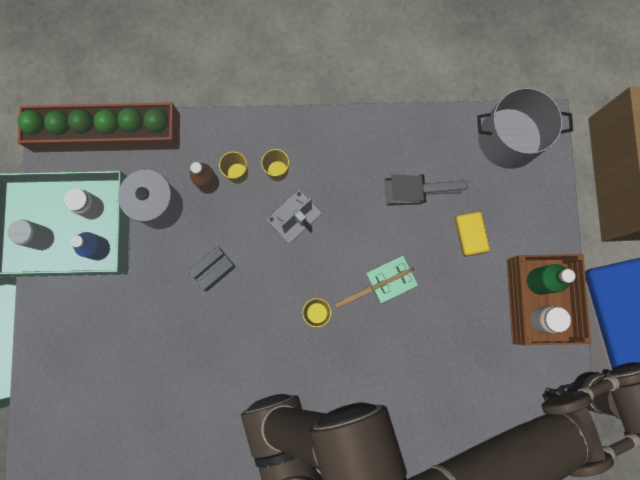

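View pics/scene0.png

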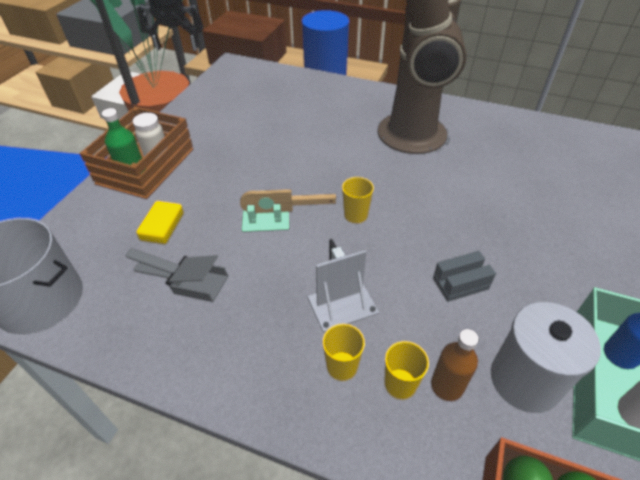

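The top view shows the paddle at about (375,288) in the cradle at (392,280). The bracket is at (295,217) with its lip near (304,218), the holder is at (211,268), and cup1 is at (317,312). I'll enlarge these regions to pick exact points.

Run:
```python
import cv2,numpy as np
t=cv2.imread('pics/top0.png')
# 5x crops 
def cr(x,y,w,h,k=5):
    c=cv2.resize(t[y:y+h,x:x+w],None,fx=k,fy=k,interpolation=cv2.INTER_CUBIC)
    for i in range(0,w,10): cv2.putText(c,str(x+i),(i*k,8),0,.3,(255,255,255)); cv2.line(c,(i*k,8),(i*k,14),(255,255,255))
    for i in range(10,h,10): cv2.putText(c,str(y+i),(0,i*k+3),0,.3,(255,255,255)); cv2.line(c,(20,i*k),(25,i*k),(255,255,255))
    return c
a=np.hstack([cr(260,185,70,60),cr(180,240,70,60)])
b=cr(330,250,100,60)
b=np.hstack([b,np.zeros((300,200,3),np.uint8)])
cv2.imwrite('pics/c1.png',np.vstack([a,b]))
```

```text
(no output)
```

View pics/c1.png

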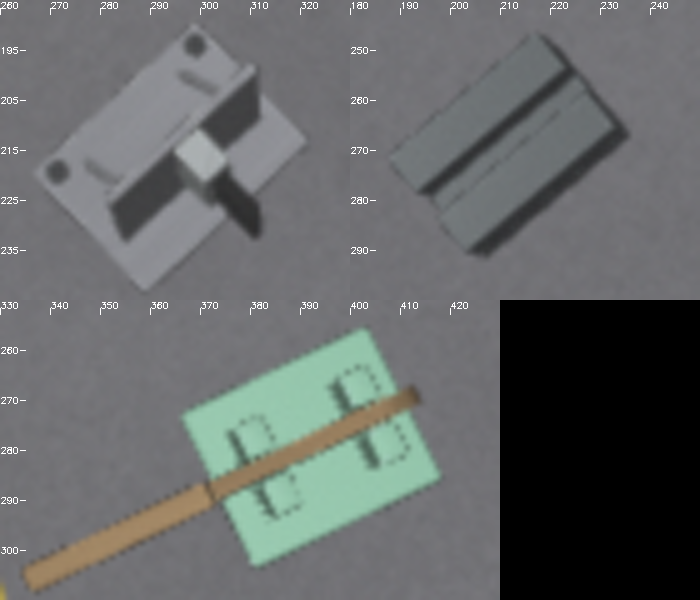

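The crops show the corners I need: bracket base at (299,190), (321,213), (289,243) and (267,220), plate top at (311,198)-(282,225), and the holder's top. The paddle's tip is at (413.6,269.4), its shoulder at (372.4,288.4) and its handle end at (336,306).

```bash
cat > h.py <<'E'
from workcell import *
import numpy as np, cv2
from scipy.spatial.transform import Rotation as Ro
def w(c,px,z):
    K,R,t=[np.array(c[k]) for k in('camera_matrix','R','t')]
    o=-R.T@t; d=R.T@np.linalg.solve(K,[px[0],px[1],1]); return o+d*(z-o[2])/d[2]
def proj(c,X): 
    p=np.array(c['camera_matrix'])@(np.array(c['R'])@np.asarray(X,float)+c['t']);return p[:2]/p[2]
E
python3 - <<'E'
from h import *
np.set_printoptions(precision=4,suppress=True)
c=read_camera('top')
W=lambda l,z:np.array([w(c,p,z)[:2] for p in l])
def rep(n,q):
    print(n,'ctr',q.mean(0),'sides',np.linalg.norm(np.roll(q,-1,0)-q,axis=1),'yaws',[round(float(np.degrees(np.arctan2(*d[::-1]))),1) for d in np.roll(q,-1,0)-q])
rep('bbase',W([(299,190),(321.4,213),(289,243),(267,219.6)],.008))
rep('plate',W([(311,198.3),(282,225)],.135))
print('lip front top',W([(312.4,226.5)],.13),'bot',W([(312.4,232.5)],.06))
rep('holder',W([(217,246.4),(235,265.6),(206,289.6),(187.6,271.6)],.056))
rep('slot',W([(224.2,254.2),(195.4,278.3)],.056))
rep('blade',W([(372.4,288.4),(413.6,269.4)],.084))
print('handle end',W([(336,306)],.063))
rep('cradle',W([(402.6,255.6),(418,285.4),(380.6,303.2),(366.6,272.8)],.008))
print('cup1',W([(317,312)],.09),'cup2,3',W([(233,166),(275,163)],.09))
E
```

```text
bbase ctr [0.6351 0.0098] sides [0.0869 0.1178 0.0864 0.1171] yaws [-137.4, 132.0, 42.1, -47.7]
plate ctr [ 0.6242 -0.0015] sides [0.0973 0.0973] yaws [132.0, -48.0]
lip front top [[ 0.5872 -0.0397]] bot [[ 0.5827 -0.0386]]
holder ctr [0.4963 0.2213] sides [0.0685 0.095  0.0666 0.0981] yaws [-137.4, 129.0, 45.4, -49.8]
slot ctr [0.5016 0.2254] sides [0.095 0.095] yaws [129.4, -50.6]
blade ctr [ 0.4578 -0.238 ] sides [0.1139 0.1139] yaws [-66.6, 113.4]
handle end [[ 0.394  -0.0945]]
cradle ctr [ 0.4624 -0.2443] sides [0.0874 0.1088 0.0869 0.1056] yaws [-154.9, 114.0, 23.0, -65.7]
cup1 [[ 0.3795 -0.0466]] cup2,3 [[0.7549 0.1614]
 [0.7604 0.0536]]
```

```bash
cat >> h.py <<'E'
np.set_printoptions(precision=4,suppress=True)
LIP=np.array([.584,-.0385]); BY=np.radians(42)
XB=np.array([np.cos(BY),np.sin(BY)]); YB=np.array([-XB[1],XB[0]])
GR=.155
def plan(p,yawy):
    """grasp point target p (world), tool-y yaw deg -> shift (cm, current tool axes), turn after"""
    s=read_state(); R=Ro.from_quat(s['ee_rot']); g=s['tcp_pos']+R.apply([0,0,GR])
    a=np.radians(yawy); y=np.array([np.cos(a),np.sin(a),0]); z=np.array([0,0,-1.]); T=Ro.from_matrix(np.c_[np.cross(y,z),y,z])
    q=s['joint_pos']
    dt=np.asarray(p,float)-(T.apply([0,0,GR])+s['tcp_pos']+0)  # tcp shift if turned in place
    print('t',round(s['t'],2),'grasp',g,'yawy',np.degrees(np.arctan2(*R.as_matrix()[1::-1,1])),'F',s['force'],'gap',s['finger_gap'],s['finger_force'],'q16',q[[0,5]])
    print(' shift cm (tool now)',R.inv().apply(dt)*100,' turn',(R.inv()*T).as_rotvec(),' shift cm if turned first',T.inv().apply(dt)*100)
E
python3 -c "
from h import *
plan([.426,-.163,.172],-156.2)"
```

```text
t 0.15 grasp [ 0.2099 -0.5881  0.2487] yawy -70.35825239659225 F [-0.242  -0.6693 -0.394 ] gap 0.08540322275477658 0.0 q16 [-1.2977 -0.0697]
 shift cm (tool now) [ 34.6426 -32.7828   7.7348]  turn [-0.0016  0.0013  1.4982]  shift cm if turned first [-30.1985 -36.9307   7.6701]
```

```bash
python3 -m creep '[[-1,0,0,0,0,0,0.125],[-1,0,0,0,0,0,0.125],[-1,0,0,0,0,0,0.125],[-1,0,0,0,0,0,0.125],[-1,0,0,0,0,0,0.125],[-1,0,0,0,0,0,0.125],[-1,0,0,0,0,0,0.125],[-1,0,0,0,0,0,0.125],[-1,0,0,0,0,0,0.125],[-1,0,0,0,0,0,0.125],[-1,0,0,0,0,0,0.124],[-1,0,0,0,0,0,0.124]]'; python3 -m creep '[[-1,-1.9,-2.3,0.5,0,0,0],[-1,-1.9,-2.3,0.5,0,0,0],[-1,-1.9,-2.3,0.5,0,0,0],[-1,-1.9,-2.3,0.5,0,0,0],[-1,-1.9,-2.3,0.5,0,0,0],[-1,-1.9,-2.3,0.5,0,0,0],[-1,-1.9,-2.3,0.5,0,0,0],[-1,-1.9,-2.3,0.5,0,0,0],[-1,-1.9,-2.3,0.5,0,0,0],[-1,-1.9,-2.3,0.5,0,0,0],[-1,-1.9,-2.3,0.5,0,0,0],[-1,-1.9,-2.3,0.5,0,0,0],[-1,-1.9,-2.3,0.5,0,0,0],[-1,-1.9,-2.3,0.5,0,0,0],[-1,-1.9,-2.3,0.5,0,0,0],[-1,-1.9,-2.3,0.2,0,0,0],[-1,0,0,0,0,0,0],[-1,0,0,0,0,0,0]]'
python3 - <<'E'
from h import *
plan([.426,-.163,.172],-156.2)
c=read_camera('wrist');im=c['pixels'][:,:,::-1].copy()
d=np.array([.404,-.915]);o=np.array([.460,-.241])
for x,z in((-.162,.063),(-.085,.063),(-.06,.063),(-.06,.084),(.06,.084)):
    p=proj(c,[*(o+d*x),z]);print(x,p);cv2.circle(im,tuple(int(v) for v in p),4,(0,0,255),1)
cv2.imwrite('pics/w1.png',im)
E
```

```text
t: 1.15
tcp_pos: [0.21, -0.5885, 0.4041]
ee_rot: [0.836, -0.549, -0.0, -0.0]
force: [1.1, -0.4, 0.0]
finger_gap: 0.0856
finger_force: 0.0
t: 2.65
tcp_pos: [0.4242, -0.1607, 0.3273]
ee_rot: [0.839, -0.544, -0.0, 0.0]
force: [-0.0, 0.2, 0.4]
finger_gap: 0.0856
finger_force: 0.0
t 2.65 grasp [ 0.4241 -0.1607  0.1723] yawy -155.97864650125234 F [-0.0059  0.1916  0.3532] gap 0.08562733193681699 0.0 q16 [-0.4581  2.2645]
 shift cm (tool now) [ 0.2822 -0.07    0.0332]  turn [0.0008 0.0004 0.0039]  shift cm if turned first [ 0.2819 -0.0711  0.0334]
-0.162 [322.2481 343.3577]
-0.085 [322.5281 240.2708]
-0.06 [322.6316 202.1791]
-0.06 [322.6224 210.5931]
0.06 [323.3013 -38.284 ]
```

View pics/w1.png

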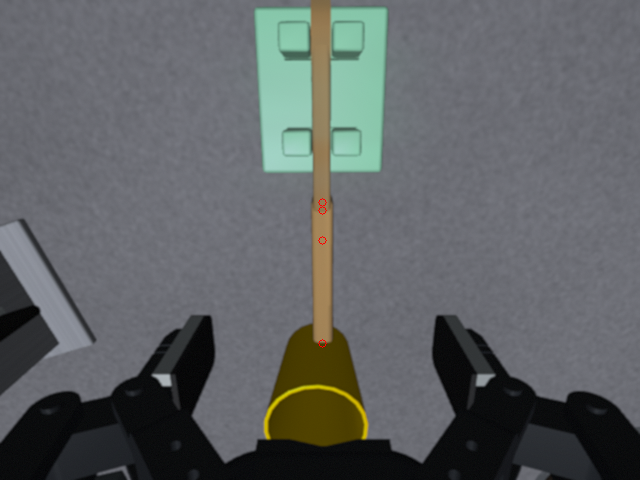

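The paddle lies on the predicted line: handle end at (322,343), shoulder at (322,203), so the pose is good. I'll go down and grip.

```bash
python3 -m creep '[[-1,0.28,-0.07,1,0,0,0.004],[-1,0,0,1.5,0,0,0],[-1,0,0,1.5,0,0,0],[-1,0,0,1.5,0,0,0],[-1,0,0,1.5,0,0,0],[-1,0,0,1.5,0,0,0],[-1,0,0,1.5,0,0,0],[-1,0,0,1,0,0,0],[-1,0,0,1,0,0,0],[-1,0,0,0,0,0,0],[-1,0,0,0,0,0,0]]' 30; python3 -m creep '[[1,0,0,0,0,0,0],[1,0,0,0,0,0,0],[1,0,0,0,0,0,0],[1,0,0,0,0,0,0],[1,0,0,0,0,0,0],[1,0,0,0,0,0,0],[1,0,0,0,0,0,0],[1,0,0,0,0,0,0],[1,0,0,0,0,0,0],[1,0,0,0,0,0,0],[1,0,0,0,0,0,0],[1,0,0,0,0,0,0]]' 30;  python3 -m creep '[[1,0,0,0,0,0,0],[1,0,0,0,0,0,0],[1,0,0,0,0,0,0],[1,0,0,0,0,0,0]]' 90; python3 -c "
from h import *
plan([.426,-.163,.2],-156.2)"
```

```text
t: 3.62
tcp_pos: [0.4254, -0.1646, 0.2072]
ee_rot: [0.836, -0.548, -0.001, 0.0]
force: [0.2, 0.2, 0.6]
finger_gap: 0.0851
finger_force: 0.0
t: 4.62
tcp_pos: [0.4259, -0.1642, 0.2079]
ee_rot: [0.837, -0.548, 0.0, -0.0]
force: [0.1, 1.1, 4.2]
finger_gap: 0.0132
finger_force: 33.4
t: 4.95
tcp_pos: [0.4259, -0.1642, 0.208]
ee_rot: [0.837, -0.548, 0.0, -0.0]
force: [-0.5, 1.7, 6.6]
finger_gap: 0.0126
finger_force: 89.5
t 4.95 grasp [ 0.426  -0.1642  0.053 ] yawy -156.4203598716769 F [-0.5177  1.7     6.638 ] gap 0.01257361171564874 89.50457096099854 q16 [-0.4635  2.2664]
 shift cm (tool now) [ -0.1089  -0.0596 -14.7018]  turn [-0.0003 -0.0001 -0.0038]  shift cm if turned first [ -0.1106  -0.0561 -14.7018]
```

```bash
python3 -m creep '[[1,0,0,-1,0,0,0],[1,0,0,-1,0,0,0],[1,0,0,-1,0,0,0],[1,0,0,-1.5,0,0,0],[1,0,0,-1.5,0,0,0],[1,0,0,-1.5,0,0,0],[1,0,0,-1.5,0,0,0],[1,0,0,-1.5,0,0,0],[1,0,0,-1.5,0,0,0],[1,0,0,-1.5,0,0,0],[1,0,0,-1.5,0,0,0],[1,0,0,0,0,0,0],[1,0,0,0,0,0,0]]'
python3 - <<'E'
from h import *
plan([*(LIP+.040*YB-.035*XB),.19],-138)
s=read_state();R=Ro.from_quat(s['ee_rot']).as_matrix();g=s['tcp_pos']+GR*R[:,2]
d=R[:,0]*np.sign(R[0,0]*.404-R[1,0]*.915)
for n in('top','scene'):
    c=read_camera(n);im=c['pixels'][:,:,::-1].copy()
    P=[proj(c,g+d*(x+.085)+np.array([0,0,z])) for x,z in((.06,0),(-.06,.032),(-.06,-.032),(-.06,.011),(-.162,.011),(-.162,-.011),(.06,.0),(.03,.032),(.03,-.032))]
    q=P[1].astype(int);x0,y0=max(q[0]-60,0),max(q[1]-45,0)
    k=5;cr=cv2.resize(im[y0:y0+100,x0:x0+150 if n=='top' else x0+150],None,fx=k,fy=k,interpolation=2)
    for p in P: cv2.circle(cr,(int((p[0]-x0+.5)*k),int((p[1]-y0+.5)*k)),3,(0,0,255),1)
    cv2.imwrite(f'pics/l_{n}.png',cr[:300 if n=='top' else 500]); globals()[n]=cr
a=np.vstack([cv2.resize(top,(450,300)),cv2.resize(scene,(450,300))]);cv2.imwrite('pics/l.png',a)
E
```

```text
t: 6.03
tcp_pos: [0.4258, -0.1644, 0.3589]
ee_rot: [0.837, -0.548, 0.001, -0.0]
force: [-0.7, 0.7, -1.3]
finger_gap: 0.0124
finger_force: 88.8
t 6.03 grasp [ 0.4262 -0.1646  0.2039] yawy -156.43453871691597 F [-0.7209  0.7079 -1.275 ] gap 0.012379719941734242 88.75172853469849 q16 [-0.4638  2.2666]
 shift cm (tool now) [ -7.9044 -14.9456   1.3934]  turn [-0.0012 -0.0023 -0.3217]  shift cm if turned first [ -2.7692 -16.6793   1.3872]
```

View pics/l.png

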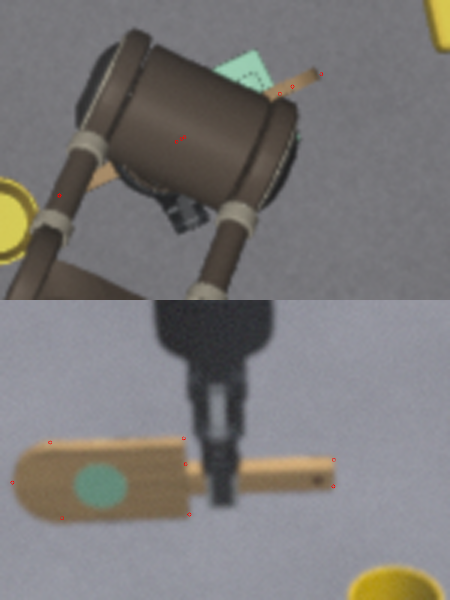

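The lifted paddle is level and matches the model to 1–2 mm: the tip is at (13,483) in the crop against a predicted 12, and the dot faces away. I'll move to the pre-wipe pose.

```bash
python3 -m creep '[[1,0,0,0,0,0,-0.107],[1,0,0,0,0,0,-0.107],[1,0,0,0,0,0,-0.107],[1,-0.28,-1.67,0.1,0,0,0],[1,-0.28,-1.67,0.1,0,0,0],[1,-0.28,-1.67,0.1,0,0,0],[1,-0.28,-1.67,0.1,0,0,0],[1,-0.28,-1.67,0.2,0,0,0],[1,-0.28,-1.67,0.2,0,0,0],[1,-0.28,-1.67,0.2,0,0,0],[1,-0.28,-1.67,0.2,0,0,0],[1,-0.28,-1.67,0.2,0,0,0],[1,-0.28,-1.67,0,0,0,0],[1,0,0,0,0,0,0],[1,0,0,0,0,0,0]]'
python3 - <<'E'
from h import *
plan([*(LIP+.040*YB-.035*XB),.105],-138)
c=read_camera('wrist');im=c['pixels'][:,:,::-1].copy()
P=LIP+.055*XB
for X in([*LIP,.13],[*LIP,.06],[*(P+.05*YB),.135],[*(P-.05*YB),.135]):
    p=proj(c,X);print(p);cv2.circle(im,tuple(int(v) for v in p),4,(0,0,255),1)
cv2.imwrite('pics/w2.png',im)
E
```

```text
t: 7.38
tcp_pos: [0.5308, -0.0313, 0.3422]
ee_rot: [0.914, -0.406, -0.001, 0.001]
force: [-1.1, -1.0, -1.1]
finger_gap: 0.0123
finger_force: 88.7
t 7.38 grasp [ 0.5303 -0.0313  0.1872] yawy -137.9317859925048 F [-1.1384 -0.9913 -1.0587] gap 0.012296990186399036 88.70915651321411 q16 [-0.1406  2.2671]
 shift cm (tool now) [0.1138 0.0133 8.2178]  turn [0.0024 0.0021 0.0012]  shift cm if turned first [0.0964 0.0328 8.2179]
[250.7701 199.6813]
[269.6449 175.726 ]
[147.1518 297.8739]
[112.4172  87.1756]
```

View pics/w2.png

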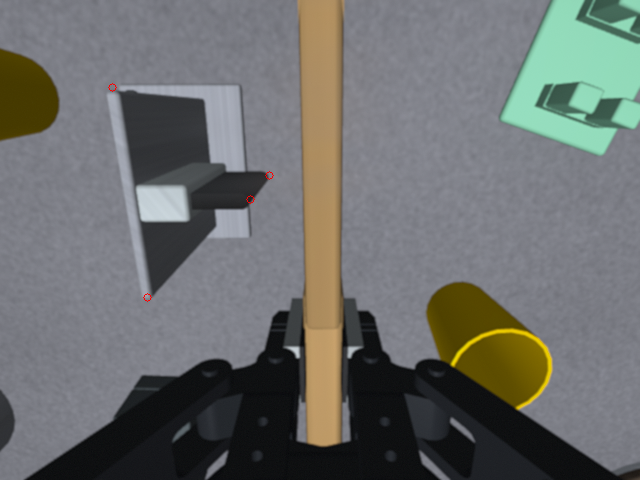

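The wrist view confirms the lip's front edge near (250,200)/(269,176) and the plate corners, all on the predictions. I'll descend, then press.

```bash
python3 -m creep '[[1,0.1,0,1.2,0.002,0.002,0],[1,0,0,1.2,0,0,0],[1,0,0,1.2,0,0,0],[1,0,0,1.2,0,0,0],[1,0,0,1.2,0,0,0],[1,0,0,1.2,0,0,0],[1,0,0,1,0,0,0],[1,0,0,0,0,0,0],[1,0,0,0,0,0,0]]'; python3 -m creep '[[1,0,-0.5,0,0,0,0],[1,0,-0.5,0,0,0,0],[1,0,-0.5,0,0,0,0],[1,0,-0.5,0,0,0,0],[1,0,-0.5,0,0,0,0],[1,0,0,0,0,0,0],[1,0,0,0,0,0,0],[1,0,0,0,0,0,0]]';python3 -m creep '[[1,0,-0.3,0,0,0,0],[1,0,-0.3,0,0,0,0],[1,0,-0.3,0,0,0,0],[1,0,-0.3,0,0,0,0],[1,0,0,0,0,0,0],[1,0,0,0,0,0,0],[1,0,0,0,0,0,0]]'; python3 -c "
from h import *
plan([*(LIP+.040*YB+.002*XB),.105],-138)
s=read_state();print('Fx_b',s['force'][:2]@XB,'Fy_b',s['force'][:2]@YB)"
```

```text
t: 8.18
tcp_pos: [0.5317, -0.0324, 0.2606]
ee_rot: [0.913, -0.407, 0.0, -0.0]
force: [0.5, -0.2, -0.8]
finger_gap: 0.0126
finger_force: 88.7
t: 8.85
tcp_pos: [0.5505, -0.0157, 0.2617]
ee_rot: [0.914, -0.407, 0.001, -0.0]
force: [-0.1, -0.8, -1.7]
finger_gap: 0.0124
finger_force: 88.7
t: 9.43
tcp_pos: [0.5592, -0.008, 0.2616]
ee_rot: [0.913, -0.407, 0.001, -0.0]
force: [-3.5, -2.6, 0.6]
finger_gap: 0.0127
finger_force: 88.8
t 9.43 grasp [ 0.5594 -0.008   0.1066] yawy -138.03174971050348 F [-3.459  -2.6065  0.6179] gap 0.012687570605097148 88.802969455719 q16 [-0.092   2.3174]
 shift cm (tool now) [-0.0711  0.0016  0.1557]  turn [-0.0008 -0.0013 -0.0006]  shift cm if turned first [-0.0709  0.0015  0.1558]
Fx_b -4.314608574517365 Fy_b 0.37747880023975944
```

```bash
python3 -m creep '[[1,-0.6,0,0,0,0,0],[1,-0.6,0,0,0,0,0],[1,-0.6,0,0,0,0,0],[1,-0.6,0,0,0,0,0],[1,-0.6,0,0,0,0,0],[1,-0.6,0,0,0,0,0],[1,-0.6,0,0,0,0,0],[1,-0.3,0,0,0,0,0]]'; python3 -m creep '[[1,-0.6,0,0,0,0,0],[1,-0.6,0,0,0,0,0],[1,-0.6,0,0,0,0,0],[1,-0.6,0,0,0,0,0],[1,-0.6,0,0,0,0,0],[1,-0.6,0,0,0,0,0],[1,-0.6,0,0,0,0,0],[1,0,0,0,0,0,0],[1,0,0,0,0,0,0],[1,0,0,0,0,0,0]]'; python3 -c "
from h import *
plan([*(LIP+.125*YB+.002*XB),.105],-138)
s=read_state();print('Fx_b',s['force'][:2]@XB,'Fy_b',s['force'][:2]@YB)"
```

```text
t: 10.1
tcp_pos: [0.5287, 0.0265, 0.2615]
ee_rot: [0.913, -0.407, 0.001, -0.0]
force: [-1.8, -3.7, -0.6]
finger_gap: 0.0123
finger_force: 88.7
t: 10.93
tcp_pos: [0.5008, 0.0574, 0.2613]
ee_rot: [0.913, -0.407, 0.0, -0.001]
force: [-3.9, -1.6, -0.2]
finger_gap: 0.0129
finger_force: 88.8
t 10.93 grasp [0.5009 0.0575 0.1063] yawy -138.0360045331469 F [-3.8865 -1.5774 -0.1556] gap 0.01286792905775672 88.79286289215088 q16 [0.0274 2.436 ]
 shift cm (tool now) [0.1923 0.0292 0.1308]  turn [-0.0011 -0.     -0.0006]  shift cm if turned first [0.1923 0.0292 0.1308]
Fx_b -3.9437232587031357 Fy_b 1.428374613559417
```

```bash
python3 -m creep '[[1,0,1,0,0,0,0],[1,0,1.5,0,0,0,0],[1,0,1.5,0,0,0,0],[1,0,0.5,-1,0,0,0],[1,0,0,-1.5,0,0,0],[1,0,0,-1.5,0,0,0],[1,0,0,-1.5,0,0,0],[1,0,0,-1.5,0,0,0],[1,0,0,-1.5,0,0,0],[1,0,0,-1.5,0,0,0],[1,0,0,-1.5,0,0,0],[1,0,0,0,0,0,0]]'; python3 -m creep '[[1,0,0,0,0,0,-0.12],[1,0,0,0,0,0,-0.12],[1,0,0,0,0,0,-0.12],[1,0,0,0,0,0,-0.12],[1,0,0,0,0,0,-0.12],[1,0,0,0,0,0,-0.12],[1,0,0,0,0,0,-0.12],[1,0,0,0,0,0,-0.12],[1,0,0,0,0,0,-0.12],[1,0,0,0,0,0,-0.12],[1,0,0,0,0,0,-0.12],[1,0,0,0,0,0,-0.12],[1,0,0,0,0,0,-0.12]]';  python3 -m creep '[[1,0,0,0,0,0,-0.12],[1,0,0,0,0,0,-0.12],[1,0,0,0,0,0,-0.12],[1,0,0,0,0,0,-0.12],[1,0,0,0,0,0,-0.12],[1,0,0,0,0,0,-0.12],[1,0,0,0,0,0,-0.12],[1,0,0,0,0,0,-0.12],[1,0,0,0,0,0,-0.12],[1,0,0,0,0,0,-0.12],[1,0,0,0,0,0,-0.12],[1,0,0,0,0,0,-0.12],[1,0,0,0,0,0,-0.12],[1,0,0,0,0,0,-0.02],[1,0,0,0,0,0,0],[1,0,0,0,0,0,0]]'; python3 -c "
from h import *
plan([*(LIP-.040*YB-.035*XB),.205],42)"
```

```text
t: 11.93
tcp_pos: [0.4697, 0.0268, 0.3812]
ee_rot: [0.914, -0.407, 0.006, -0.003]
force: [1.3, -0.5, -0.6]
finger_gap: 0.0127
finger_force: 88.7
t: 13.02
tcp_pos: [0.4678, 0.0268, 0.3764]
ee_rot: [0.934, 0.356, 0.002, 0.001]
force: [0.1, -0.3, -0.7]
finger_gap: 0.0126
finger_force: 88.6
t: 14.35
tcp_pos: [0.4677, 0.0268, 0.3765]
ee_rot: [0.409, 0.913, 0.001, 0.002]
force: [-0.4, 0.5, -1.5]
finger_gap: 0.0126
finger_force: 88.6
t 14.35 grasp [0.4683 0.0268 0.2215] yawy 41.75447382285671 F [-0.3717  0.493  -1.4775] gap 0.01260344423641755 88.63945841789246 q16 [-0.0357 -0.7644]
 shift cm (tool now) [-16.6278   0.836    1.6942]  turn [ 0.0026  0.0025 -0.0043]  shift cm if turned first [-16.6355   0.7691   1.6499]
```

```bash
python3 -m creep '[[1,-1.7,0.08,0.15,0.003,0.003,-0.004],[1,-1.7,0.08,0.15,0,0,0],[1,-1.7,0.08,0.15,0,0,0],[1,-1.7,0.08,0.2,0,0,0],[1,-1.7,0.08,0.2,0,0,0],[1,-1.7,0.08,0.2,0,0,0],[1,-1.7,0.08,0.2,0,0,0],[1,-1.7,0.08,0.2,0,0,0],[1,-1.7,0.08,0.2,0,0,0],[1,-1.3,0.05,0,0,0,0],[1,0,0,0,0,0,0],[1,0,0,0,0,0,0]]'; python3 -c "
from h import *
plan([*(LIP-.040*YB-.035*XB),.105],42)"
```

```text
t: 15.35
tcp_pos: [0.5847, -0.0914, 0.3597]
ee_rot: [0.407, 0.914, -0.0, -0.001]
force: [-1.1, 0.5, -1.0]
finger_gap: 0.0124
finger_force: 88.7
t 15.35 grasp [ 0.5844 -0.0913  0.2047] yawy 42.01894896559857 F [-1.0698  0.5002 -0.9573] gap 0.01238107579329439 88.65916728973389 q16 [-0.2287 -0.9621]
 shift cm (tool now) [-0.0394  0.001   9.9695]  turn [-0.0011 -0.0018  0.0003]  shift cm if turned first [-0.0218 -0.0097  9.9695]
```

```bash
python3 -m creep '[[1,0,0,1.5,0,0,0],[1,0,0,1.5,0,0,0],[1,0,0,1.5,0,0,0],[1,0,0,1.5,0,0,0],[1,0,0,1.5,0,0,0],[1,0,0,1.5,0,0,0],[1,0,0,1,0,0,0],[1,0,0,0,0,0,0],[1,0,0,0,0,0,0]]'; python3 -m creep '[[1,0,0.5,0,0,0,0],[1,0,0.5,0,0,0,0],[1,0,0.5,0,0,0,0],[1,0,0.5,0,0,0,0],[1,0,0.5,0,0,0,0],[1,0,0.3,0,0,0,0],[1,0,0,0,0,0,0],[1,0,0,0,0,0,0]]';python3 -m creep '[[1,0,0.3,0,0,0,0],[1,0,0.3,0,0,0,0],[1,0,0.3,0,0,0,0],[1,0,0,0,0,0,0],[1,0,0,0,0,0,0],[1,0,0,0,0,0,0]]'; python3 -c "
from h import *
plan([*(LIP-.040*YB+.002*XB),.105],42)
s=read_state();print('Fx_b',s['force'][:2]@XB,'Fy_b',s['force'][:2]@YB)"
```

```text
t: 16.1
tcp_pos: [0.5839, -0.0906, 0.2595]
ee_rot: [0.406, 0.914, -0.0, -0.001]
force: [-1.3, -0.7, -0.9]
finger_gap: 0.0125
finger_force: 88.6
t: 16.77
tcp_pos: [0.6053, -0.0721, 0.2598]
ee_rot: [0.406, 0.914, -0.0, -0.001]
force: [0.0, 0.7, -2.2]
finger_gap: 0.0129
finger_force: 88.7
t: 17.27
tcp_pos: [0.6115, -0.0665, 0.2596]
ee_rot: [0.406, 0.914, -0.001, -0.001]
force: [-3.0, -1.6, -0.5]
finger_gap: 0.0126
finger_force: 88.6
t 17.27 grasp [ 0.611  -0.0666  0.1046] yawy 42.12529112364196 F [-2.9714 -1.6114 -0.4728] gap 0.012621664292876249 88.64583849906921 q16 [-0.179  -0.9137]
 shift cm (tool now) [-0.0779  0.0343 -0.0445]  turn [-0.0022 -0.0017  0.0022]  shift cm if turned first [-0.0779  0.0345 -0.0443]
Fx_b -3.286464909517678 Fy_b 0.790747924363658
```

```bash
python3 -m creep '[[1,0,0.15,0,0,0,0],[1,0,0,0,0,0,0],[1,0,0,0,0,0,0],[1,-0.6,0,0,0,0,0],[1,-0.6,0,0,0,0,0],[1,-0.6,0,0,0,0,0],[1,-0.6,0,0,0,0,0],[1,-0.6,0,0,0,0,0],[1,-0.6,0,0,0,0,0],[1,-0.6,0,0,0,0,0],[1,-0.3,0,0,0,0,0]]'; python3 -m creep '[[1,-0.6,0,0,0,0,0],[1,-0.6,0,0,0,0,0],[1,-0.6,0,0,0,0,0],[1,-0.6,0,0,0,0,0],[1,-0.6,0,0,0,0,0],[1,-0.6,0,0,0,0,0],[1,-0.6,0,0,0,0,0],[1,0,0,0,0,0,0],[1,0,0,0,0,0,0],[1,0,0,0,0,0,0]]'; python3 -c "
from h import *
plan([*(LIP-.125*YB+.002*XB),.105],42)
s=read_state();print('Fx_b',s['force'][:2]@XB,'Fy_b',s['force'][:2]@YB)"
```

```text
t: 18.18
tcp_pos: [0.6439, -0.0996, 0.2599]
ee_rot: [0.406, 0.914, -0.0, -0.0]
force: [-4.0, -1.5, -1.0]
finger_gap: 0.0124
finger_force: 88.8
t: 19.02
tcp_pos: [0.672, -0.1306, 0.2603]
ee_rot: [0.406, 0.914, -0.0, 0.001]
force: [-1.7, -3.3, -1.3]
finger_gap: 0.013
finger_force: 88.9
t 19.02 grasp [ 0.6722 -0.1308  0.1053] yawy 42.11630806360881 F [-1.6528 -3.2529 -1.3168] gap 0.013031828046507028 88.93043518066406 q16 [-0.2552 -0.9896]
 shift cm (tool now) [ 0.2288 -0.1792  0.0277]  turn [-0.     0.002  0.002]  shift cm if turned first [ 0.2284 -0.1797  0.0282]
Fx_b -3.404899221635492 Fy_b -1.3114901515755824
```

```bash
python3 -m creep '[[1,0,-1,0,0,0,0],[1,0,-1.5,0,0,0,0],[1,0,-1.5,0,0,0,0],[1,0,-0.5,-1,0,0,0],[1,0,0,-1.5,0,0,0],[1,0,0,-1.5,0,0,0],[1,0,0,-1.5,0,0,0],[1,0,0,-1.5,0,0,0],[1,0,0,-1.5,0,0,0],[1,0,0,-1.5,0,0,0],[1,0,0,-1.5,0,0,-0],[1,0,0,0,0,0,0]]'; python3 -c "
from h import *
plan([.507,.12,.22],39.5)"
```

```text
t: 20.02
tcp_pos: [0.6389, -0.1607, 0.38]
ee_rot: [0.406, 0.914, 0.001, 0.003]
force: [1.2, -0.6, -0.7]
finger_gap: 0.0125
finger_force: 88.7
t 20.02 grasp [ 0.6399 -0.161   0.225 ] yawy 42.0422248317352 F [ 1.1888 -0.5908 -0.6638] gap 0.012486087811738291 88.70455741882324 q16 [-0.3127 -1.0467]
 shift cm (tool now) [29.682   9.0064  0.3611]  turn [0.0042 0.0057 0.0444]  shift cm if turned first [30.0498  7.6832  0.4965]
```

```bash
python3 -m creep '[[1,0,0,0,0.004,0.005,0.044],[1,2,0.51,0.03,0,0,0],[1,2,0.51,0.03,0,0,0],[1,2,0.51,0.03,0,0,0],[1,2,0.51,0.03,0,0,0],[1,2,0.51,0.03,0,0,0],[1,2,0.51,0.03,0,0,0],[1,2,0.51,0.03,0,0,0],[1,2,0.51,0.03,0,0,0],[1,2,0.51,0.03,0,0,0],[1,2,0.51,0.03,0,0,0],[1,2,0.51,0.03,0,0,0],[1,2,0.51,0.03,0,0,0],[1,2,0.51,0.03,0,0,0],[1,2,0.51,0.03,0,0,0],[1,2,0.51,0.03,0,0,0],[1,0,0,0,0,0,0],[1,0,0,0,0,0,0]]'
python3 - <<'E'
from h import *
h=np.array([.499,.2235]);a=np.radians(129.5);d=np.array([np.cos(a),np.sin(a)]);n=np.array([d[1],-d[0]])
plan([*(h-.085*d),.22],39.5)
c=read_camera('wrist');im=c['pixels'][:,:,::-1].copy()
for u,v,z in((.05,.0325,.056),(.05,-.0325,.056),(-.05,.0325,.056),(-.05,-.0325,.056),(.05,0,.056),(-.05,0,.056),(-.05,.0075,.056),(-.05,-.0075,.056)):
    p=proj(c,[*(h+u*d+v*n),z]);print(p);cv2.circle(im,tuple(int(v) for v in p),3,(0,0,255),1)
cv2.imwrite('pics/w3.png',im)
E
```

```text
t: 21.52
tcp_pos: [0.505, 0.1203, 0.3713]
ee_rot: [0.425, 0.905, -0.001, -0.004]
force: [0.3, 0.0, -1.0]
finger_gap: 0.0123
finger_force: 88.7
t 21.52 grasp [0.5038 0.1205 0.2163] yawy 39.67432257306625 F [ 0.2632  0.0042 -0.9574] gap 0.012289431086264006 88.71652722358704 q16 [ 0.1493 -0.5444]
 shift cm (tool now) [-0.1718  6.0987 -0.3995]  turn [-0.0054 -0.0061  0.003 ]  shift cm if turned first [-0.1557  6.1012 -0.3656]
[466.9435  33.9692]
[368.8204  33.7696]
[450.6939 184.1292]
[363.4096 183.8051]
[417.855   33.8693]
[407.0305 183.9671]
[417.1029 184.0045]
[396.9604 183.9297]
```

View pics/w3.png

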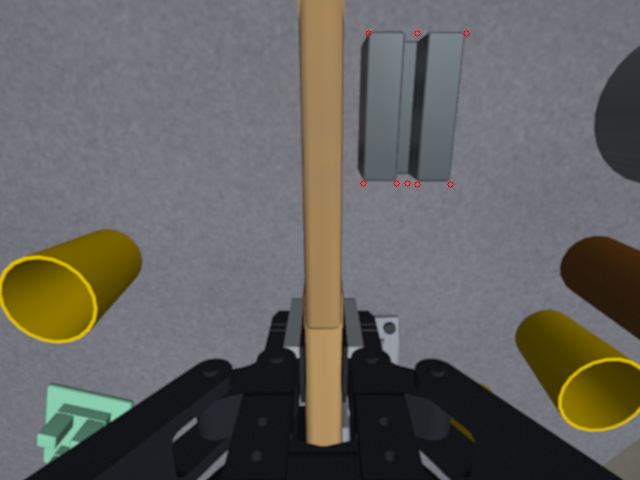

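The holder's top corners appear at (370,32), (466,32), (451,181) and (363,180), and the near end of the slot at (397–417,181). These are within 2–4 px of the prediction, so I'll align above it.

```bash
python3 -m creep '[[1,-0.1,1,0,-0.005,-0.006,0.003],[1,0,1,0,0,0,0],[1,0,1,0,0,0,0],[1,0,1,0,0,0,0],[1,0,1,0,0,0,0],[1,0,1.1,0,0,0,0],[1,0,0,0,0,0,0],[1,0,0,1.5,0,0,0],[1,0,0,1.5,0,0,0],[1,0,0,1.5,0,0,0],[1,0,0,1.5,0,0,0],[1,0,0,1.5,0,0,0],[1,0,0,1.5,0,0,0],[1,0,0,1.5,0,0,0],[1,0,0,1,0,0,0],[1,0,0,0,0,0,0],[1,0,0,0,0,0,0]]'; python3 -c "
from h import *
h=np.array([.499,.2235]);a=np.radians(129.5);d=np.array([np.cos(a),np.sin(a)])
plan([*(h-.084*d),.053],39.5)"
```

```text
t: 22.98
tcp_pos: [0.5534, 0.1578, 0.256]
ee_rot: [0.427, 0.904, -0.001, -0.001]
force: [-0.1, -0.3, -0.9]
finger_gap: 0.0129
finger_force: 88.7
t 22.98 grasp [0.5531 0.1577 0.101 ] yawy 39.42605164667505 F [-0.0687 -0.2859 -0.8773] gap 0.01291768091235109 88.70225429534912 q16 [ 0.2022 -0.4857]
 shift cm (tool now) [ 0.1213 -0.0093  4.8025]  turn [-0.0017 -0.0006 -0.0013]  shift cm if turned first [ 0.1243 -0.0171  4.8024]
```

```bash
python3 -m creep '[[1,0.1,0,0.4,-0.002,0,-0.001],[1,0,0,0.4,0,0,0],[1,0,0,0.4,0,0,0],[1,0,0,0.4,0,0,0],[1,0,0,0.4,0,0,0],[1,0,0,0,0,0,0]]'; python3 -c "
from h import *
h=np.array([.499,.2235]);a=np.radians(129.5);d=np.array([np.cos(a),np.sin(a)])
plan([*(h-.084*d),.053],39.5);print(read_state()['wrist_torque'])"
```

```text
t: 23.48
tcp_pos: [0.5525, 0.1585, 0.2356]
ee_rot: [0.427, 0.904, 0.0, -0.0]
force: [-0.6, -0.9, -1.1]
finger_gap: 0.0123
finger_force: 88.7
t 23.48 grasp [0.5525 0.1586 0.0806] yawy 39.47464331856709 F [-0.582  -0.8691 -1.0965] gap 0.01225980948607763 88.70104551315308 q16 [ 0.2035 -0.4861]
 shift cm (tool now) [0.0152 0.0051 2.7641]  turn [ 0.0004 -0.0006 -0.0004]  shift cm if turned first [0.0168 0.0061 2.7641]
[-0.0357  0.0025  0.0388]
```

Bottom edge is about 8 mm inside the slot with no contact force, so I'll continue down.

```bash
python3 -m creep '[[1,0,0,0.4,0,0,0],[1,0,0,0.4,0,0,0],[1,0,0,0.4,0,0,0],[1,0,0,0.4,0,0,0],[1,0,0,0.4,0,0,0],[1,0,0,0.4,0,0,0],[1,0,0,0.2,0,0,0],[1,0,0,0,0,0,0],[1,0,0,0,0,0,0]]'; python3 -c "
from h import *
h=np.array([.499,.2235]);a=np.radians(129.5);d=np.array([np.cos(a),np.sin(a)])
plan([*(h-.084*d),.053],39.5);print(read_state()['wrist_torque'])"
```

```text
t: 24.23
tcp_pos: [0.553, 0.1586, 0.2104]
ee_rot: [0.427, 0.904, 0.001, 0.0]
force: [-0.6, 0.5, -0.9]
finger_gap: 0.0127
finger_force: 88.7
t 24.23 grasp [0.5532 0.1588 0.0554] yawy 39.47628251575372 F [-0.621   0.4539 -0.9254] gap 0.012687331655118834 88.70063066482544 q16 [ 0.2035 -0.4862]
 shift cm (tool now) [ 0.0384 -0.0387  0.2395]  turn [ 0.0016  0.     -0.0004]  shift cm if turned first [ 0.0384 -0.0383  0.2395]
[ 0.0101  0.0108 -0.0392]
```

```bash
python3 -m creep '[[1,0,0,0.1,0,0,0],[1,0,0,0.1,0,0,0],[1,0,0,0.05,0,0,0],[1,0,0,0,0,0,0],[1,0,0,0,0,0,0],[1,0,0,0,0,0,0]]'; python3 -c "
from h import *
plan([.553,.1586,.053],39.5)"
```

```text
t: 24.73
tcp_pos: [0.5531, 0.1587, 0.2083]
ee_rot: [0.427, 0.904, 0.001, 0.001]
force: [0.2, -0.4, 0.6]
finger_gap: 0.0128
finger_force: 89.0
t 24.73 grasp [0.5535 0.1589 0.0533] yawy 39.47340625955436 F [ 0.2235 -0.379   0.5917] gap 0.012779725685315916 88.974848985672 q16 [ 0.2035 -0.4862]
 shift cm (tool now) [ 0.0031 -0.0166  0.0336]  turn [ 0.0023  0.0003 -0.0005]  shift cm if turned first [ 0.0031 -0.0165  0.0336]
```

Touching the floor now. Next I'll release, let it settle, retreat upward and take a look.

```bash
python3 -m creep '[[0.4,0,0,0,0,0,0],[0.2,0,0,0,0,0,0],[0,0,0,0,0,0,0],[-0.5,0,0,0,0,0,0],[-1,0,0,0,0,0,0],[-1,0,0,0,0,0,0],[-1,0,0,0,0,0,0],[-1,0,0,0,0,0,0],[-1,0,0,0,0,0,0],[-1,0,0,0,0,0,0],[-1,0,0,0,0,0,0],[-1,0,0,0,0,0,0]]' 20; python3 -m creep '[[-1,0,0,-1,0,0,0],[-1,0,0,-1.5,0,0,0],[-1,0,0,-1.5,0,0,0],[-1,0,0,-1.5,0,0,0],[-1,0,0,-2,0,0,0],[-1,0,0,-2,0,0,0],[-1,0,0,-2,0,0,0],[-1,0,0,-2,0,0,0],[-1,0,0,-2,0,0,0],[-1,0,0,0,0,0,0],[-1,0,0,0,0,0,0],[-1,0,0,0,0,0,0],[-1,0,0,0,0,0,0]]'
python3 - <<'E'
from h import *
plan([.553,.1586,.2],39.5)
h=np.array([.499,.2235]);a=np.radians(129.5);d=np.array([np.cos(a),np.sin(a)])
R=[]
for n,k in(('wrist',1),('scene',4)):
    c=read_camera(n);im=c['pixels'][:,:,::-1].copy();P=[proj(c,[*(h+u*d),z]) for u,z in((.06,.052),(-.06,.084),(.02,.084),(-.162,.063),(-.05,.056),(.05,.056))]
    q=np.mean(P,0).astype(int)
    if k>1: x0,y0=q[0]-50,q[1]-60;im=cv2.resize(im[y0:y0+120,x0:x0+100],None,fx=k,fy=k,interpolation=2)
    else: x0=y0=0
    for p in P: cv2.circle(im,(int((p[0]-x0)*k),int((p[1]-y0)*k)),3,(0,0,255),1)
    R.append(im)
R[0]=R[0][:, 120:520]
cv2.imwrite('pics/end.png',np.hstack(R))
E
```

```text
t: 25.73
tcp_pos: [0.553, 0.1587, 0.2081]
ee_rot: [0.427, 0.904, 0.001, 0.0]
force: [-1.0, 0.3, 0.2]
finger_gap: 0.0856
finger_force: 0.0
t: 26.82
tcp_pos: [0.552, 0.1583, 0.3616]
ee_rot: [0.427, 0.904, -0.0, -0.001]
force: [-0.7, 0.3, -0.6]
finger_gap: 0.0856
finger_force: 0.0
t 26.82 grasp [0.5518 0.1584 0.2066] yawy 39.47841904355429 F [-0.6963  0.3452 -0.5785] gap 0.08555865713464306 0.0 q16 [ 0.2033 -0.4861]
 shift cm (tool now) [-0.0411  0.0922  0.6601]  turn [-0.0007 -0.0012 -0.0004]  shift cm if turned first [-0.0404  0.0917  0.6602]
```

View pics/end.png

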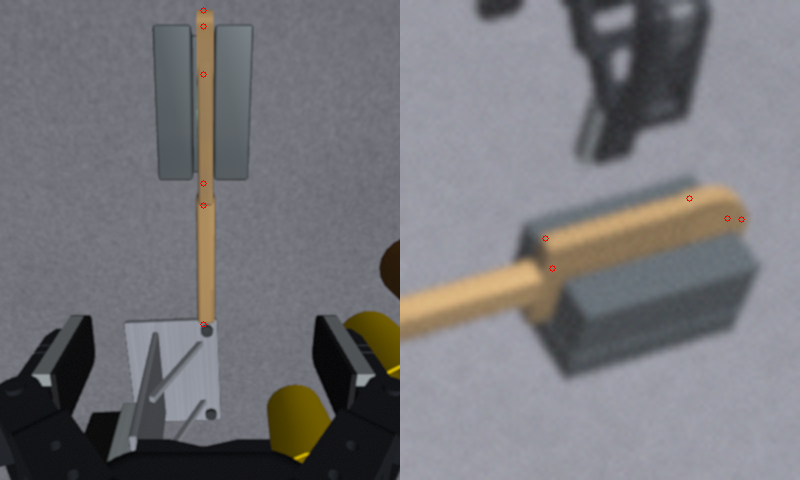

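The paddle sits upright in the slot, with shoulder and tip at the predicted pixels, and the gripper is well clear.

```bash
python3 -c "
from workcell import *
print(hand_in())"
```

```text
the job is handed in; nothing more can be done
None
```

I drew both faces of the paddle along the wiper lip from shoulder to tip at about 3–4 N, stood the blade in the slotted block with the gripper clear, and handed in at about 27 s; no verdict was returned.

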